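# Strip the draw-die set and put every part on its own rest

### The arm

A 6-joint arm with a two-finger parallel gripper is mounted at the origin on a cart in front of the work surface, level with it; the furniture and walls round the work are solid. World frame = base frame: x ahead of the robot, y to its left, z up, the work surface at z = 0. Lengths are in m, angles in degrees, forces in N, time in s.
With the tool pointing down it reaches from about 0.35 to 0.875 m from the base axis. Payload 4.2 kg.
Tool frame: the origin (TCP) lies on the centre line of the jaws, within the pads' length; the fingertips stand 19 mm ahead of it and the grasp point (between the pads) is the TCP; z points along the fingers, y is the line along which they close (so a half turn about z gives the same grasp; the last joint's range is limited). The gripper opens to 87 mm and grips with 3 to 60 N. Pads are 19 mm wide; open, the fingers measure 117 mm over their backs; the gripper's body (75 mm by 190 mm) begins 51 mm behind the grasp point.
Start: joints at [84.374, 22.042, 0.453, 0, -68.411, -14.817], TCP at [0.218, 0.586, 0.242] pointing down, gripper open.
Joint ranges: [-179.83, 179.83], [-69.29, 118.12], [-61.27, 80.66], [-181.25, 117.63], [-171.15, -9.14], [-177.46, 177.46]. Speed limits (degrees/s): [159.86, 159.86, 180, 180, 180, 180].

### API

Orientations are given as a 3x3 rotation matrix whose columns are the frame's x, y, z axes.
In Python, from station import sense, capture, finish_job, search_frame, masks_of gives the robot as it stands.
- The arm moves only by the tool drive_tool, never from a script. Its argument "rows" is a list of rows, each a list of 7 numbers: the opening in per cent of the stroke, from 0 (shut) to 100 (fully open), then the shift along the world's x, y, z in mm, then the turn, a rotation vector about the world's x, y, z in rad. In form: [[fingers, dx, dy, dz, wx, wy, wz], ...]. A call has 1 to 5 rows; each row shifts and turns the commanded pose from where the row before left it; what a row does not reach is not made up. A row lasts 1/12 s, in which the tool goes at most 41.7 mm and 7.16 degrees, less where a joint would pass 70% of its speed; a pose out of reach is approached as far as the arm can. A call is refused whole if a number of a shift passes 41.7 or a number of a turn 0.125, either way. A call with a gripper value outside its range is refused whole. The fingers move at their own pace and stop on an object; the grip force is fixed at half the most. Time passes only in rows, so rows that do not move let the fingers close. It gives the time, the measured TCP pose, the force, the opening and the grip force at its end, in the units of the state.
- sense(): the state, without advancing time (a new reading comes with each control period).
- capture(name): name is "scene" or "side" or "wrist"; returns a dict with "frame" (400x640x3 uint8, red, green, blue), "z_map" (400x640 float32, m along the optical axis (not along the pixel's ray), 0 where there is no reading), "fx", "fy", "cx", "cy" (pixels), "R" (3x3) and "t" (3): a world point X has camera coordinates R X + t; the wrist camera has in their place "T_tool_cam" (4x4, takes a point from camera to tool coordinates, whose origin is the TCP and whose axes are the flange's). Camera axes: x right, y down, z forward; pixel columns grow to the right and rows downward; lengths in m; the calibration is good to about 2 mm. A picture is of the moment at which its call begins: read the wrist's pose just before it.
- finish_job(): hands the job in; it is judged then, once.
Trained networks look in a picture, given as the dict that the camera call returned (one of the last four; its "shot" number tells which), for a name from the list of things; names that differ only in an ending like _2 or _b are one class to them, and where a whole thing is asked for, a point or a joint stands for the part that bears it (a point fixed in the world has none). Each returns a list of dicts, best first, with "p" (0 to 1); they miss things now and then, are a little off and sometimes report something else, mostly with a low value. They report only what shows in the picture. A call takes as long as a camera call.
- search_frame(label, picture): "xy" ([column, row] in pixels, amid what is visible of it).
- masks_of(label, picture): "region" (400x640 bool, what is visible of it) and "xy" ([column, row] in pixels, amid what is visible of it).
The state is a dict: "time_s": time; "joints": joint angles; "joint_velocities": joint speeds; "effort": joint torques, N m; "tcp_pos": TCP position; "ee_rot": TCP orientation; "wrist_force": force on the tool from outside, world axes, zero at the start; "moment": the same for the moment, N m; "gripper_width": opening from 0.0 (shut) to 1.0 (fully open); "gripper_force": force on a finger pad.
Only numpy, scipy, OpenCV 4.12 (cv2) and the standard library are available. Lean on these libraries where they do the work, as an engineer would, in place of code of your own. Each camera call takes 0.05 s, during which the arm holds its last target. There are 200 camera calls.

### The job

The cup-forming tool has come from the press as one stack on its bolster plate. Take it apart from the top down, one part at a time, and put each part away on the rest it fits before taking the next: the punch nose down in the bored wooden block, the plain pressure ring over the steel post, the copper cup in the cork ring, and last the flanged die over the low wooden boss on its board. Seat each one right down, flat and upright, and never tip a part over or set it on the bare bench, which is covered in swarf.

Things in the scene. Friction and masses are not known exactly. Their poses are not given: they have to be found in the camera images.
- punch: steel punch on top of the stack, upright. Origin: lowest point of its round nose, z up its axis. Nose 28 mm diameter, 40 mm long, hemispherical end; collar 42 mm diameter from 40 to 48 mm; grip stem 24 mm diameter from 48 to 86 mm. 0.29 to 0.45 kg. Its nose passes through the pressure ring into the cup and its collar rests on the ring: lift straight up
- pressure_ring: plain dark steel ring under the punch's collar, resting loose on the flange of the copper cup: outer diameter 58 mm, bore 32 mm, height 24 mm; origin at the centre of its underside, z up. 0.26 to 0.4 kg
- copper_cup: formed copper cup, open side up, its bowl hanging in the die's bore, its flange on the die's hub. Flat flange 69 mm diameter, from 20 to 24 mm above the origin; bowl 39 mm outer diameter, rounded to 18 mm at the bottom. Origin: centre of the bowl's underside, z up. 0.064 to 0.1 kg. Grip it across the edge of the flange: the hub below is narrower
- draw_die: steel die, lowest in the stack: base flange of 92 mm diameter and 12 mm high with a hub of 62 mm diameter on it up to 36 mm; bore of 44 mm right through. Origin at the centre of its underside, z up. 0.48 to 0.75 kg. Grip it across the hub. At the start it lies over a 34 mm spigot, 6 mm high, on the bolster plate
- bolster: dark steel bolster plate 130 x 110 mm, 16 mm thick, fixed to the bench; the stack stands on it. Origin at the centre of its underside on the bench
- punch_block_mouth (a point): rest of the punch: fixed square wooden block 84 x 84 mm, 48 mm high, with an upright hole of 34 mm diameter right through, chamfered at the mouth. The point is the centre of the hole in the top face, z up; when seated, the punch's collar lies on that face and its origin is 40 mm below the point
- ring_post_foot (a point): rest of the pressure ring: fixed upright steel post of 18 mm diameter with a rounded top, on a round wooden foot of 80 mm diameter, 12 mm high. The point is on the post's axis at the top face of the foot, z up; the post rises 36 mm above it. When seated, the ring's origin is at this height
- cork_ring_top (a point): rest of the copper cup: cork ring of 58 mm outer diameter, 46 mm bore and 34 mm height, fixed to the bench. The point is the centre of its mouth at the top face, z up; when seated, the cup's flange lies on that face and the cup's origin is 20 mm below the point
- die_board_top (a point): rest of the die: square plywood board 112 x 112 mm, 14 mm thick, fixed, with a low round wooden boss of 32 mm diameter, 12 mm high, chamfered. The point is on the boss's axis at the top face of the board, z up; when seated, the die's origin is at this height

How it is judged:
By the outcome, as a careful person would: the job done as asked, in the order asked, and still so for the second after the job is handed in, with the robot touching nothing.
It also fails if it takes over 106 s, if anything falls off the work surface, if the arm or the gripper's body presses on something with over 40 N, if the wrist force passes 120 N, or if a joint passes its speed limit or range.

## Working session

There is one attempt and no reset: what is moved stays moved. The work goes in short steps, Python scripts to look and compute and a tool call to move; the robot and the scene stay as the last step left them, time stands still between calls to the robot, and variables do not carry over. Pictures are saved under pics/ and viewed, at most 14 in all, crops included, and the job is handed in when it is done.

Besides the shell and the picture viewer there is one more tool, called after "Emit:" by a JSON object that holds its "method" and its "body". drive_tool: Moves the arm, as the interface text tells. Its arguments: {"type":"object","properties":{"rows":{"type":"array"}},"required":["rows"]}

```bash
mkdir -p pics; ls
python3 - <<'E'
from station import *
import cv2
s=sense();print(s)
for n in("scene","side"):
    c=capture(n);cv2.imwrite(f"pics/{n}0.png",c["frame"][:,:,::-1]);print(n,c["fx"],c["cx"],c["R"],c["t"])
E
```

```text
pics
{'time_s': 0.0, 'joints': array([ 8.43727665e+01,  2.20908434e+01,  3.80315551e-01, -2.92665048e-02,
       -6.84110144e+01, -1.48171050e+01]), 'joint_velocities': array([ 0.06000888, -0.08713399, -0.01770606,  0.05573315, -0.11030866,
       -0.0684294 ]), 'effort': array([ 5.36062053e-04, -3.90664995e+01,  1.87405783e+01,  4.21998963e+00,
        1.09407576e-02, -1.95594957e-04]), 'tcp_pos': array([0.2180889 , 0.58511975, 0.24046164]), 'ee_rot': array([[ 9.36946152e-01, -3.49473095e-01, -6.80676769e-04],
       [-3.49473748e-01, -9.36943882e-01, -2.06446949e-03],
       [ 8.37206083e-05,  2.17217541e-03, -9.99997637e-01]]), 'wrist_force': array([ 0.19986991, -0.96423466,  0.48257323]), 'moment': array([-0.03130559,  0.00824568,  0.01350543]), 'gripper_force': 0.0, 'gripper_width': 1.0022007503962418}
scene 399.227810754941 310.7509928789175 [[ 0.54176282 -0.84035585 -0.01717826]
 [-0.50324394 -0.30792764 -0.80741941]
 [ 0.67322996  0.44607467 -0.58972774]] [-0.32364753  0.3346845   0.64128417]
side 450.2117952279344 315.66836561484115 [[-0.42558468  0.9049098   0.00399057]
 [ 0.74887856  0.35467094 -0.55981195]
 [-0.50799466 -0.23525894 -0.82861008]] [ 0.25561616 -0.38699548  1.56370048]
```

View pics/scene0.png

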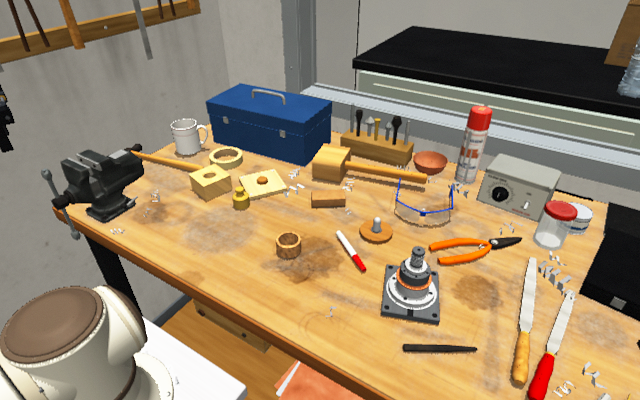

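View pics/side0.png

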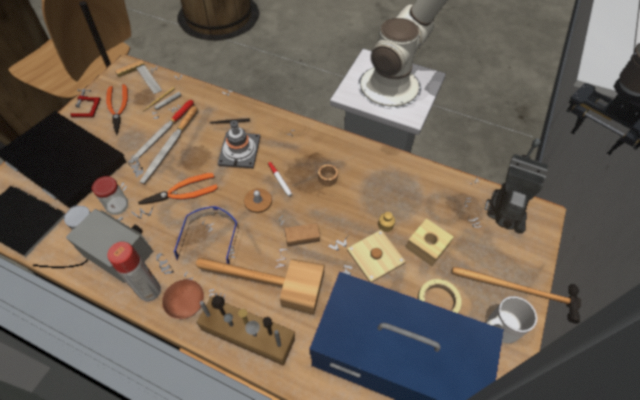

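Scene view: stack at (412,285), ring post (377,230), cork ring (288,245), die board (263,182), punch block (211,182). The yellow ring at (227,156) and the brass weight at (240,198) are distractors. Next I measure them from depth.

```bash
cat > h.py <<'E'
from station import *
import numpy as np, cv2
from scipy.optimize import least_squares
def world(c,s=None):
    v,u=np.mgrid[0:400,0:640]; z=c["z_map"].astype(float)
    P=np.stack([(u-c["cx"])/c["fx"]*z,(v-c["cy"])/c["fy"]*z,z],-1)
    if "T_tool_cam" in c:
        T=c["T_tool_cam"]; P=P@T[:3,:3].T+T[:3,3]; W=P@np.array(s["ee_rot"]).T+s["tcp_pos"]
    else: W=(P-c["t"])@c["R"]
    W[z==0]=np.nan
    return W
def near(W,xy,r,z0,z1):
    m=(np.hypot(W[...,0]-xy[0],W[...,1]-xy[1])<r)&(W[...,2]>z0)&(W[...,2]<z1)
    return W[m]
def circ(P):
    c=least_squares(lambda p:np.hypot(P[:,0]-p[0],P[:,1]-p[1])-p[2],[*P[:,:2].mean(0),.03],loss="soft_l1",f_scale=.002).x
    return c
def rect(P):
    (c,wh,a)=cv2.minAreaRect((P[:,:2]*1000).astype(np.float32)); return np.round([*c,*wh,a],1)
E
python3 - <<'E'
from h import *
for n in("scene","side"):
    c=capture(n); W=world(c)
    for l in("punch","pressure_ring","copper_cup","draw_die","bolster","punch_block_mouth","ring_post_foot","cork_ring_top","die_board_top"):
        r=masks_of(l,c)
        if not r: print(n,l,None);continue
        m=r[0]["region"];P=W[m];P=P[~np.isnan(P[:,0])]
        zt=np.percentile(P[:,2],[5,50,97])
        h={"bolster":.016,"punch_block_mouth":.048,"ring_post_foot":.012,"cork_ring_top":.034,"die_board_top":.014,"punch":.126}.get(l)
        o=""
        if h:
            Q=P[abs(P[:,2]-h)<.005]
            if len(Q)>9:o=(len(Q),rect(Q),Q[:,2].mean().round(4))
        print(n,l,round(r[0]["p"],2),len(r),r[0]["xy"],m.sum(),np.median(P,0).round(3),zt.round(3),o)
E
```

```text
scene punch 0.86 1 [415.3, 263.7] 507 [ 0.467 -0.322  0.093] [0.08  0.093 0.128] (109, array([ 474.1, -320.3,   21.7,   22.4,   66.6]), np.float64(0.1261))
scene pressure_ring 0.66 1 [415.3, 277.3] 425 [ 0.455 -0.325  0.077] [0.06  0.077 0.083] 
scene copper_cup 0.66 1 [411.3, 289.2] 171 [ 0.452 -0.33   0.057] [0.054 0.057 0.059] 
scene draw_die 0.74 1 [409.4, 295.3] 872 [ 0.449 -0.328  0.029] [0.02  0.029 0.049] 
scene bolster 0.9 1 [405.4, 311.8] 1261 [ 0.431 -0.332  0.017] [0.007 0.017 0.019] (1129, array([ 474.3, -319.3,  130.5,  108.4,   19.9]), np.float64(0.0167))
scene punch_block_mouth 0.63 1 [209.9, 184.4] 1049 [0.533 0.284 0.041] [0.006 0.041 0.05 ] (501, array([546.6, 305.2,  87.4,  85.9,  73.1]), np.float64(0.0483))
scene ring_post_foot 0.95 1 [375.3, 225.1] 640 [ 0.606 -0.181  0.013] [0.006 0.013 0.045] (506, array([ 612.1, -177.1,   76.5,   77.2,   40.7]), np.float64(0.0127))
scene cork_ring_top 0.77 1 [287.2, 246.3] 546 [ 0.451 -0.031  0.023] [0.004 0.023 0.036] (183, array([453. , -30.1,  56.8,  53.8,  66.4]), np.float64(0.0335))
scene die_board_top 0.59 2 [265.2, 183
[... 624 characters left out ...]
[ 482.2, -316.4,  130.4,  109.3,   20.1]), np.float64(0.0149))
side punch_block_mouth 0.86 1 [426.6, 240.7] 1288 [0.563 0.307 0.046] [0.002 0.046 0.05 ] (813, array([551.9, 306.8,  84.3,  88. ,  73.7]), np.float64(0.0472))
side ring_post_foot 0.88 1 [259.4, 199.7] 562 [ 0.624 -0.17   0.011] [0.004 0.011 0.044] (445, array([ 620. , -173.9,   78.2,   77.7,   71.8]), np.float64(0.0109))
side cork_ring_top 0.75 1 [327.4, 169.2] 289 [ 0.464 -0.029  0.021] [0.001 0.021 0.034] (87, array([461.3, -27.7,  55.9,  52.4,  87.9]), np.float64(0.0323))
side die_board_top 0.66 1 [374.5, 255.8] 1759 [0.645 0.193 0.013] [0.004 0.013 0.024] (1485, array([639. , 191.8, 112.7, 112.9,  55.7]), np.float64(0.0132))
```

Emit:
{"method": "drive_tool", "body": {"rows": [[100,10,-8,25,0,0,0],[100,22,-19,20,0,0,0],[100,24,-20,10,0,0,0],[100,24,-20,5,0,0,0],[100,24,-20,5,0,0,0]]}}

```text
time_s: 1.52
tcp_pos: [0.3231, 0.4979, 0.3076]
ee_rot: [[0.937, -0.349, 0.001], [-0.349, -0.937, 0.002], [-0.0, -0.002, -1.0]]
wrist_force: [0.1, 0.7, -0.3]
gripper_width: 1.0
gripper_force: 0.0
```

Emit:
{"method": "drive_tool", "body": {"rows": [[100,24,-20,5,0,0,0],[100,24,-20,5,0,0,0],[100,24,-20,5,0,0,0],[100,24,-20,5,0,0,0],[100,24,-20,0,0,0,0]]}}

```text
time_s: 1.93
tcp_pos: [0.4436, 0.3978, 0.328]
ee_rot: [[0.937, -0.349, 0.002], [-0.349, -0.937, 0.002], [0.001, -0.002, -1.0]]
wrist_force: [0.4, 0.3, 0.2]
gripper_width: 1.0
gripper_force: 0.0
```

Emit:
{"method": "drive_tool", "body": {"rows": [[100,24,-20,0,0,0,0],[100,24,-20,0,0,0,0],[100,24,-20,0,0,0,0],[100,24,-20,0,0,0,0],[100,12,-10,0,0,0,0]]}}

```text
time_s: 2.35
tcp_pos: [0.5524, 0.3063, 0.3263]
ee_rot: [[0.936, -0.352, 0.0], [-0.352, -0.936, -0.001], [0.0, 0.001, -1.0]]
wrist_force: [-0.1, -0.1, 0.9]
gripper_width: 0.999
gripper_force: 0.0
```

Run:
```python
from h import *
c=capture("scene");W=world(c)
pts={"block":(.549,.306),"post":(.616,-.176),"cork":(.457,-.029),"board":(.636,.19),"stack":(.478,-.318)}
for k,p in pts.items():
    Q=near(W,p,.17,.07,.5)
    d=np.hypot(Q[:,0]-p[0],Q[:,1]-p[1]); a=np.degrees(np.arctan2(Q[:,1]-p[1],Q[:,0]-p[0]))
    for lo in range(-180,180,45):
        m=(a>=lo)&(a<lo+45)
        if m.sum()>10: print(k,lo,m.sum(),d[m].min().round(3),Q[m,2].max().round(3))
s=sense();c=capture("wrist");print(s["tcp_pos"],s["ee_rot"].round(3),c["T_tool_cam"].round(3),c["fx"])
cv2.imwrite("pics/w1.png",c["frame"][:,:,::-1])
```

```text
block -180 455 0.01 0.496
block -135 1330 0.01 0.496
block -90 438 0.012 0.493
block -45 15 0.017 0.488
block 45 301 0.039 0.443
block 90 374 0.022 0.488
block 135 158 0.019 0.495
board -45 483 0.138 0.153
board 0 799 0.135 0.154
board 90 792 0.106 0.495
board 135 1611 0.082 0.496
stack -180 245 0.001 0.129
stack -135 163 0.002 0.129
stack -90 52 0.004 0.129
stack -45 11 0.004 0.128
stack 45 24 0.003 0.127
stack 90 73 0.004 0.129
stack 135 186 0.002 0.129
[0.55336322 0.305367   0.32606877] [[ 0.935 -0.353  0.   ]
 [-0.353 -0.935 -0.001]
 [ 0.001  0.001 -1.   ]] [[ 0.    -0.961 -0.277  0.077]
 [ 1.    -0.     0.     0.001]
 [-0.    -0.277  0.961 -0.145]
 [ 0.     0.     0.     1.   ]] 352.515774931164
```

View pics/w1.png

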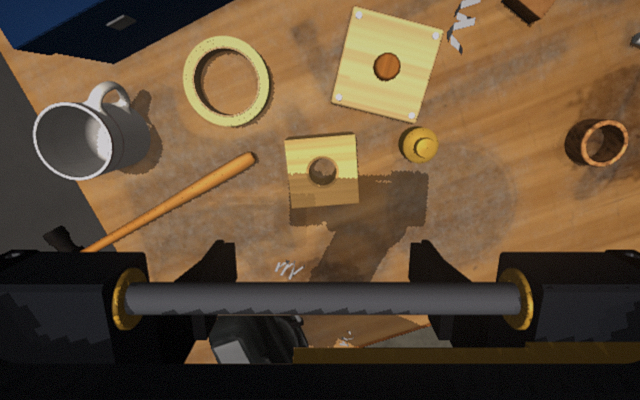

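The wrist view shows the hole at (322,171), the boss at (387,67) and the cork ring at (604,143). Next I measure those three from wrist depth.

```bash
cat >> h.py <<'E'
def shot():
    s=sense(); c=capture("wrist"); return s,c,world(c,s)
E
python3 - <<'E'
from h import *
s,c,W=shot()
P=near(W,(.549,.306),.07,.040,.056);print("block",rect(P),P[:,2].mean(),len(P))
P=near(W,(.637,.190),.09,.010,.018);print("board",rect(P),P[:,2].mean(),len(P))
P=near(W,(.637,.190),.03,.021,.032);print("boss",rect(P),circ(P),P[:,2].mean(),len(P))
P=near(W,(.457,-.029),.045,.029,.04);print("cork",rect(P),P[:,2].mean() if len(P) else 0,len(P))
# hole: dark pixels inside block below top
P=near(W,(.549,.306),.022,-.05,.030);print("hole",rect(P),len(P))
E
```

```text
block [549.6 305.6  84.2  84.4  74.3] 0.048946054002619206 4228
board [619.1 185.8 142.9 142.5  58.8] 0.015192928921858872 8520
boss [637.3 190.2  31.2  30.1  69.3] [0.63712668 0.19114151 0.01085579] 0.02653689622002893 592
cork [458.1 -29.6  57.4  57.4  64.6] 0.03398797066433909 889
hole [546.8 306.5  30.   29.3  27.8] 512
```

Emit:
{"method": "drive_tool", "body": {"rows": [[100,0,-35,0,0,0,0],[100,0,-38,0,0,0,0],[100,0,-38,0,0,0,0],[100,0,-38,0,0,0,0],[100,0,-38,0,0,0,0]]}}

```text
time_s: 2.92
tcp_pos: [0.5493, 0.1212, 0.3269]
ee_rot: [[0.938, -0.347, 0.0], [-0.347, -0.938, 0.0], [0.0, -0.001, -1.0]]
wrist_force: [0.9, -0.1, -0.0]
gripper_width: 1.0
gripper_force: 0.0
```

Emit:
{"method": "drive_tool", "body": {"rows": [[100,-6,-38,0,0,0,0],[100,-6,-38,0,0,0,0],[100,-6,-38,0,0,0,0],[100,-6,-38,0,0,0,0],[100,-6,-10,0,0,0,0]]}}

```text
time_s: 3.33
tcp_pos: [0.5191, -0.043, 0.327]
ee_rot: [[0.936, -0.351, 0.0], [-0.351, -0.936, -0.001], [0.001, 0.0, -1.0]]
wrist_force: [-0.0, 1.5, -0.3]
gripper_width: 1.002
gripper_force: 0.0
```

Emit:
{"method": "drive_tool", "body": {"rows": [[100,0,0,0,0,0,0],[100,0,0,0,0,0,0]]}}

```text
time_s: 3.5
tcp_pos: [0.52, -0.0399, 0.327]
ee_rot: [[0.937, -0.349, 0.001], [-0.349, -0.937, 0.001], [0.001, -0.001, -1.0]]
wrist_force: [0.1, -0.4, -0.5]
gripper_width: 1.0
gripper_force: 0.0
```

Run:
```python
from h import *
s,c,W=shot();print(s["tcp_pos"],s["joints"].round(1))
cv2.imwrite("pics/w2.png",c["frame"][:,:,::-1])
P=near(W,(.457,-.029),.045,.030,.038);print("cork",rect(P),P[:,2].mean() if len(P) else 0,len(P))
P=near(W,(.616,-.176),.05,.008,.016);print("foot",rect(P),P[:,2].mean(),len(P))
P=near(W,(.616,-.176),.03,.035,.055);print("post",rect(P),P[:,2].max(),len(P))
P=near(W,(.478,-.318),.1,.012,.02);print("bolster",rect(P),len(P))
P=near(W,(.478,-.318),.03,.118,.135);print("stem",rect(P),P[:,2].mean(),len(P))
```

```text
[ 0.51997659 -0.03992228  0.32695531] [ 13.4   8.9  -5.4  -0.  -75.6  56.1]
cork [458.6 -30.4  56.2  56.5  69.6] 0.03449006380103847 592
foot [ 617.4 -177.    79.    78.4   69.2] 0.013202549731459443 3382
post [ 616.7 -176.2   17.5   15.7   38.7] 0.05186166337363424 227
bolster [ 478.7 -319.6  133.5  110.7   19.8] 4008
stem [ 479.  -319.3   24.3   24.4   50.3] 0.12582146590481255 655
```

View pics/w2.png

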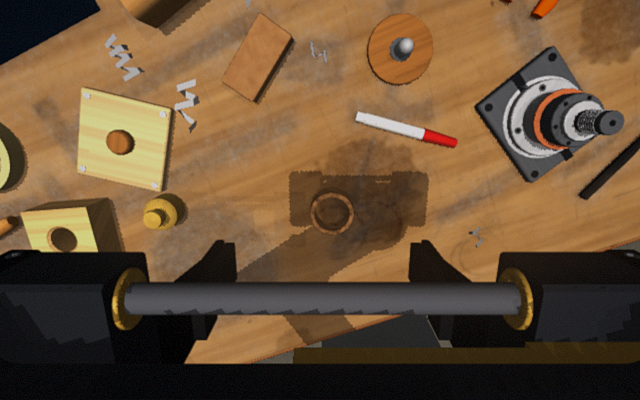

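The wrist view agrees with the earlier measurements: cork ring (333,211), post (402,47), stack at right. Positions: block (549.5,305.5), boss (637,190), cork (458.3,-30), post (617,-176.8), stack (479,-319.5). Going to the punch.

Emit:
{"method": "drive_tool", "body": {"rows": [[100,-2,-15,-5,0,0,0],[100,-4,-30,-12,0,0,0],[100,-4,-30,-12,0,0,0],[100,-5,-30,-12,0,0,0],[100,-5,-35,-12,0,0,0]]}}

```text
time_s: 3.97
tcp_pos: [0.501, -0.1793, 0.273]
ee_rot: [[0.939, -0.345, 0.001], [-0.345, -0.939, 0.0], [0.001, -0.0, -1.0]]
wrist_force: [0.7, 0.5, -0.9]
gripper_width: 1.001
gripper_force: 0.0
```

Emit:
{"method": "drive_tool", "body": {"rows": [[100,-5,-35,-12,0,0,0],[100,-5,-35,-12,0,0,0],[100,-5,-35,-12,0,0,0],[100,-4,-25,-12,0,0,0],[100,-2,-10,-8,0,0,0]]}}

```text
time_s: 4.38
tcp_pos: [0.4795, -0.3215, 0.2156]
ee_rot: [[0.937, -0.35, -0.002], [-0.35, -0.937, 0.001], [-0.002, 0.0, -1.0]]
wrist_force: [0.5, 0.8, 0.4]
gripper_width: 1.0
gripper_force: 0.0
```

Emit:
{"method": "drive_tool", "body": {"rows": [[100,0,0,0,0,0,0],[100,0,0,0,0,0,0],[100,0,0,0,0,0,0]]}}

```text
time_s: 4.63
tcp_pos: [0.4804, -0.3191, 0.2181]
ee_rot: [[0.938, -0.347, 0.001], [-0.347, -0.938, -0.0], [0.001, 0.0, -1.0]]
wrist_force: [-0.4, 0.3, -0.8]
gripper_width: 1.001
gripper_force: 0.0
```

Run:
```python
from h import *
s,c,W=shot();print(s["tcp_pos"],s["joints"].round(1))
cv2.imwrite("pics/w3.png",c["frame"][:,:,::-1])
P=near(W,(.478,-.318),.03,.118,.135);print("stem",rect(P),circ(P),P[:,2].mean(),len(P))
P=near(W,(.478,-.318),.1,.012,.02);print("bolster",rect(P),len(P))
```

```text
[ 0.48040604 -0.31909293  0.21810479] [-17.5  18.4  -8.6   0.  -63.   87.2]
stem [ 478.9 -319.8   23.2   23.6   69.4] [ 0.4797861  -0.32001078  0.0085017 ] 0.12642750343369444 931
bolster [ 478.4 -319.7  133.2  110.    19.9] 6840
```

View pics/w3.png

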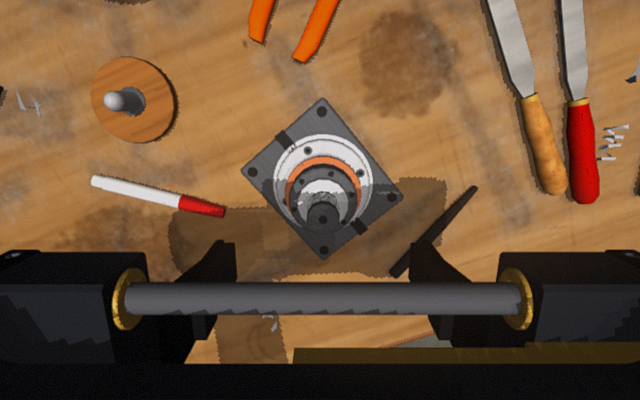

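Stem at (322,215); wrist depth gives (479,-319.7) with its top at 126 mm, as expected. Descending and gripping.

Emit:
{"method": "drive_tool", "body": {"rows": [[60,-1,0,-25,0,0,0],[60,0,0,-30,0,0,0],[60,0,0,-30,0,0,0],[60,0,0,-15,0,0,0],[60,0,0,-7,0,0,0]]}}

```text
time_s: 5.1
tcp_pos: [0.4777, -0.3186, 0.1087]
ee_rot: [[0.938, -0.348, -0.003], [-0.348, -0.938, 0.001], [-0.003, -0.0, -1.0]]
wrist_force: [-1.1, 0.1, -0.3]
gripper_width: 0.702
gripper_force: 0.0
```

Emit:
{"method": "drive_tool", "body": {"rows": [[60,0,0,0,0,0,0],[60,0,0,0,0,0,0]]}}

```text
time_s: 5.27
tcp_pos: [0.4795, -0.3201, 0.1118]
ee_rot: [[0.938, -0.348, 0.002], [-0.348, -0.938, -0.001], [0.002, 0.0, -1.0]]
wrist_force: [0.7, -0.2, 1.5]
gripper_width: 0.621
gripper_force: 0.0
```

Emit:
{"method": "drive_tool", "body": {"rows": [[0,0,0,0,0,0,0],[0,0,0,0,0,0,0],[0,0,0,0,0,0,0],[0,0,0,0,0,0,0],[0,0,0,0,0,0,0]]}}

```text
time_s: 5.68
tcp_pos: [0.4785, -0.3205, 0.1111]
ee_rot: [[0.937, -0.35, 0.001], [-0.35, -0.937, -0.0], [0.001, -0.0, -1.0]]
wrist_force: [0.7, 2.9, 1.8]
gripper_width: 0.305
gripper_force: 2.0
```

Emit:
{"method": "drive_tool", "body": {"rows": [[0,0,0,0,0,0,0],[0,0,0,0,0,0,0],[0,0,0,0,0,0,0]]}}

```text
time_s: 5.93
tcp_pos: [0.4787, -0.3202, 0.111]
ee_rot: [[0.937, -0.349, 0.001], [-0.349, -0.937, -0.0], [0.001, -0.0, -1.0]]
wrist_force: [0.6, 3.1, 4.3]
gripper_width: 0.267
gripper_force: 30.0
```

Emit:
{"method": "drive_tool", "body": {"rows": [[0,0,0,3,0,0,0],[0,0,0,8,0,0,0],[0,0,0,14,0,0,0],[0,0,0,20,0,0,0],[0,0,0,25,0,0,0]]}}

```text
time_s: 6.35
tcp_pos: [0.4762, -0.3199, 0.1791]
ee_rot: [[0.937, -0.35, -0.006], [-0.35, -0.937, 0.003], [-0.007, -0.0, -1.0]]
wrist_force: [-0.0, -0.0, -5.2]
gripper_width: 0.267
gripper_force: 30.0
```

Emit:
{"method": "drive_tool", "body": {"rows": [[0,0,0,25,0,0,0],[0,0,0,25,0,0,0],[0,0,0,15,0,0,0],[0,0,0,5,0,0,0],[0,0,0,0,0,0,0]]}}

```text
time_s: 6.77
tcp_pos: [0.4781, -0.3206, 0.2514]
ee_rot: [[0.937, -0.35, 0.001], [-0.35, -0.937, -0.0], [0.001, -0.0, -1.0]]
wrist_force: [-0.6, -0.3, -4.1]
gripper_width: 0.269
gripper_force: 30.0
```

Run:
```python
from h import *
c=capture("side");f=cv2.resize(c["frame"][60:220,140:340],None,fx=3,fy=3)
c2=capture("scene");g=cv2.resize(c2["frame"][160:340,320:520],None,fx=2.66,fy=2.66)
h=min(len(f),len(g));cv2.imwrite("pics/p1.png",cv2.resize(np.hstack([f[:h],g[:h]]),(800,340))[:,:,::-1])
print(sense()["wrist_force"],sense()["tcp_pos"])
```

```text
[-0.16711437  0.09952021 -4.67348538] [ 0.4771191  -0.31993891  0.24881623]
```

View pics/p1.png

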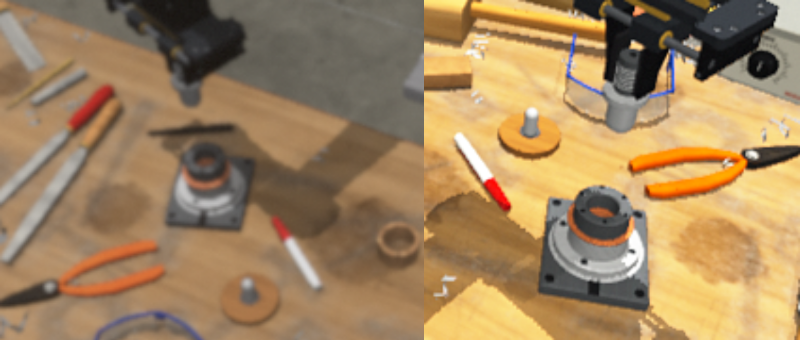

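The crops show the punch held upright and the ring still on the stack. Carrying the punch to the block.

Emit:
{"method": "drive_tool", "body": {"rows": [[0,1,12,0,0,0,0],[0,2,22,0,0,0,0],[0,4,32,0,0,0,0],[0,4,36,0,0,0,0],[0,4,36,0,0,0,0]]}}

```text
time_s: 7.28
tcp_pos: [0.4922, -0.1807, 0.2487]
ee_rot: [[0.937, -0.351, -0.004], [-0.351, -0.937, 0.001], [-0.004, 0.001, -1.0]]
wrist_force: [0.0, 0.6, -4.7]
gripper_width: 0.27
gripper_force: 30.0
```

Emit:
{"method": "drive_tool", "body": {"rows": [[0,4,36,0,0,0,0],[0,4,36,0,0,0,0],[0,4,36,0,0,0,0],[0,4,36,0,0,0,0],[0,4,36,0,0,0,0]]}}

```text
time_s: 7.7
tcp_pos: [0.512, -0.0004, 0.2491]
ee_rot: [[0.937, -0.349, -0.003], [-0.349, -0.937, -0.001], [-0.003, 0.002, -1.0]]
wrist_force: [0.9, 0.7, -4.9]
gripper_width: 0.269
gripper_force: 30.0
```

Emit:
{"method": "drive_tool", "body": {"rows": [[0,4,36,0,0,0,0],[0,4,36,0,0,0,0],[0,4,36,0,0,0,0],[0,4,36,0,0,0,0],[0,4,36,0,0,0,0]]}}

```text
time_s: 8.12
tcp_pos: [0.5319, 0.1794, 0.2489]
ee_rot: [[0.937, -0.349, -0.003], [-0.349, -0.937, -0.002], [-0.002, 0.003, -1.0]]
wrist_force: [0.2, 0.0, -3.7]
gripper_width: 0.269
gripper_force: 30.0
```

Emit:
{"method": "drive_tool", "body": {"rows": [[0,4,36,0,0,0,0],[0,4,34,0,0,0,0],[0,3,28,-10,0,0,0],[0,3,18,-20,0,0,0],[0,2,11,-30,0,0,0]]}}

```text
time_s: 8.53
tcp_pos: [0.5498, 0.3083, 0.1907]
ee_rot: [[0.938, -0.347, 0.004], [-0.347, -0.938, 0.003], [0.002, -0.004, -1.0]]
wrist_force: [0.8, -0.1, -3.1]
gripper_width: 0.269
gripper_force: 30.0
```

Emit:
{"method": "drive_tool", "body": {"rows": [[0,0,0,-30,0,0,0],[0,0,0,-15,0,0,0],[0,0,0,0,0,0,0],[0,0,0,0,0,0,0],[0,0,0,0,0,0,0]]}}

```text
time_s: 8.95
tcp_pos: [0.5499, 0.3051, 0.1464]
ee_rot: [[0.937, -0.349, 0.002], [-0.349, -0.937, 0.0], [0.001, -0.001, -1.0]]
wrist_force: [0.1, 0.9, -3.7]
gripper_width: 0.267
gripper_force: 30.0
```

Run:
```python
from h import *
import time
s,c,W=shot();print(s["tcp_pos"],sense()["tcp_pos"])
cv2.imwrite("pics/w4.png",c["frame"][:,:,::-1])
P=near(W,(.5495,.3055),.07,.044,.053);print("block",rect(P),len(P))
c=capture("side");W=world(c);P=near(W,(.553,.307),.07,.044,.052);print("side block",rect(P))
P=near(W,(.553,.307),.05,.07,.095);print("side nose?",rect(P) if len(P) else 0,len(P))
```

```text
[0.54989097 0.30509717 0.14644443] [0.55011941 0.30526123 0.14720165]
block [549.4 305.9  84.2  84.5  74.2] 8205
side block [552.3 306.6  84.4  86.7  74.1]
side nose? [560.8 307.4   7.6  23.2   5.6] 22
```

View pics/w4.png

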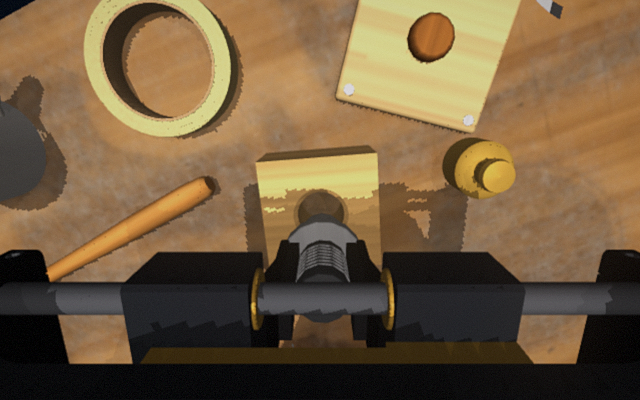

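Nose centred over the hole at (320,210). Lowering.

Emit:
{"method": "drive_tool", "body": {"rows": [[0,0,0,-15,0,0,0],[0,0,0,-12,0,0,0],[0,0,0,-8,0,0,0],[0,0,0,-8,0,0,0],[0,0,0,-6,0,0,0]]}}

```text
time_s: 9.47
tcp_pos: [0.5496, 0.3047, 0.0967]
ee_rot: [[0.937, -0.349, 0.001], [-0.349, -0.937, 0.001], [0.001, -0.001, -1.0]]
wrist_force: [-0.8, -0.9, -4.3]
gripper_width: 0.268
gripper_force: 30.0
```

Emit:
{"method": "drive_tool", "body": {"rows": [[0,0,0,-6,0,0,0],[0,0,0,-5,0,0,0],[0,0,0,-3,0,0,0],[0,0,0,-1,0,0,0],[0,0,0,0,0,0,0]]}}

```text
time_s: 9.88
tcp_pos: [0.5493, 0.3046, 0.0814]
ee_rot: [[0.937, -0.349, -0.0], [-0.349, -0.937, -0.0], [0.0, 0.0, -1.0]]
wrist_force: [0.9, 0.1, -3.1]
gripper_width: 0.266
gripper_force: 30.0
```

```bash
python3 -c "
from h import *
s=sense();print(s['tcp_pos'],s['wrist_force'],s['moment'],s['ee_rot'][:,2])"
```

```text
[0.54932544 0.30462705 0.08139415] [ 0.85915772  0.11229036 -3.06704147] [ 0.02874269 -0.02435153 -0.0090803 ] [-6.74078742e-05 -1.83245053e-04 -9.99999981e-01]
```

Emit:
{"method": "drive_tool", "body": {"rows": [[0,0,0,-1,0,0,0],[0,0,0,-1,0,0,0],[0,0,0,0,0,0,0],[0,0,0,0,0,0,0]]}}

```text
time_s: 10.22
tcp_pos: [0.5493, 0.3047, 0.0797]
ee_rot: [[0.937, -0.349, 0.0], [-0.349, -0.937, 0.0], [0.0, -0.0, -1.0]]
wrist_force: [0.8, -0.0, -4.7]
gripper_width: 0.268
gripper_force: 30.0
```

Emit:
{"method": "drive_tool", "body": {"rows": [[0,0,0,-1,0,0,0],[0,0,0,0,0,0,0],[0,0,0,0,0,0,0]]}}

```text
time_s: 10.47
tcp_pos: [0.5495, 0.3048, 0.079]
ee_rot: [[0.937, -0.349, 0.001], [-0.349, -0.937, 0.0], [0.001, -0.001, -1.0]]
wrist_force: [-1.0, -0.6, -2.1]
gripper_width: 0.269
gripper_force: 30.0
```

Emit:
{"method": "drive_tool", "body": {"rows": [[0,0,0,-0.7,0,0,0],[0,0,0,0,0,0,0],[0,0,0,0,0,0,0]]}}

```text
time_s: 10.72
tcp_pos: [0.5495, 0.3048, 0.0789]
ee_rot: [[0.937, -0.349, 0.001], [-0.349, -0.937, 0.0], [0.001, -0.001, -1.0]]
wrist_force: [-3.4, -0.3, 4.4]
gripper_width: 0.267
gripper_force: 30.0
```

Emit:
{"method": "drive_tool", "body": {"rows": [[0,0,0,-0.5,0,0,0],[0,0,0,0,0,0,0],[0,0,0,0,0,0,0]]}}

```text
time_s: 10.97
tcp_pos: [0.5495, 0.3049, 0.0789]
ee_rot: [[0.937, -0.349, 0.001], [-0.349, -0.937, 0.0], [0.001, -0.001, -1.0]]
wrist_force: [-3.3, 0.9, 7.5]
gripper_width: 0.266
gripper_force: 30.0
```

Emit:
{"method": "drive_tool", "body": {"rows": [[60,0,0,0,0,0,0],[60,0,0,0,0,0,0],[60,0,0,0,0,0,0],[60,0,0,2,0,0,0],[60,0,0,10,0,0,0]]}}

```text
time_s: 11.38
tcp_pos: [0.5484, 0.3038, 0.0877]
ee_rot: [[0.937, -0.35, -0.003], [-0.35, -0.937, -0.002], [-0.002, 0.003, -1.0]]
wrist_force: [-0.8, 1.0, 1.2]
gripper_width: 0.545
gripper_force: 0.0
```

Emit:
{"method": "drive_tool", "body": {"rows": [[60,0,0,20,0,0,0],[60,0,0,30,0,0,0],[90,0,0,30,0,0,0],[100,0,0,30,0,0,0],[100,0,-12,10,0,0,0]]}}

```text
time_s: 11.8
tcp_pos: [0.5517, 0.2951, 0.2156]
ee_rot: [[0.938, -0.347, 0.009], [-0.347, -0.938, 0.006], [0.007, -0.009, -1.0]]
wrist_force: [0.0, -0.5, 1.1]
gripper_width: 0.748
gripper_force: 0.0
```

Run:
```python
from h import *
s,c,W=shot();print(s["tcp_pos"])
P=near(W,(.5495,.3055),.02,.10,.16);print("stem",rect(P),circ(P),P[:,2].mean(),P[:,2].max())
P=near(W,(.5495,.3055),.02,.05,.065);print("collar z",P[:,2].mean(),len(P))
f=c["frame"][100:300,200:450];cv2.imwrite("pics/p2.png",cv2.resize(f,None,fx=2,fy=2)[:,:,::-1])
```

```text
[0.55169247 0.29506881 0.21555489]h.py:16: RuntimeWarning: Mean of empty slice.
  c=least_squares(lambda p:np.hypot(P[:,0]-p[0],P[:,1]-p[1])-p[2],[*P[:,:2].mean(0),.03],loss="soft_l1",f_scale=.002).x
  ret = um.true_divide(
Traceback (most recent call last):
  File "h.py", line 16, in circ
    c=least_squares(lambda p:np.hypot(P[:,0]-p[0],P[:,1]-p[1])-p[2],[*P[:,:2].mean(0),.03],loss="soft_l1",f_scale=.002).x
      ~~~~~~~~~~~~~^^^^^^^^^^^^^^^^^^^^^^^^^^^^^^^^^^^^^^^^^^^^^^^^^^^^^^^^^^^^^^^^^^^^^^^^^^^^^^^^^^^^^^^^^^^^^^^^^^^^
ValueError: Initial guess is outside of provided bounds
```

Run:
```python
from h import *
s,c,W=shot();print(s["tcp_pos"])
P=near(W,(.5495,.3055),.03,.085,.11);print("stem (want .094)",rect(P),P[:,2].mean(),P[:,2].max())
P=near(W,(.5495,.3055),.03,.053,.06);print("collar z (.056)",P[:,2].mean(),len(P))
```

```text
[0.55124801 0.29239246 0.21578817]
stem (want .094) [549.4 303.7  23.2  23.5   8.9] 0.09415002500895531 0.09724414326408092
collar z (.056) 0.056966198297945185 813
```

Emit:
{"method": "drive_tool", "body": {"rows": [[100,-3,-22,0,0,0,0],[100,-4,-32,0,0,0,0],[100,-4,-36,0,0,0,0],[100,-4,-36,0,0,0,0],[100,-4,-36,0,0,0,0]]}}

```text
time_s: 12.32
tcp_pos: [0.5288, 0.1289, 0.2074]
ee_rot: [[0.937, -0.349, -0.003], [-0.349, -0.937, -0.001], [-0.003, 0.002, -1.0]]
wrist_force: [0.1, 0.0, 0.2]
gripper_width: 0.996
gripper_force: 0.0
```

Emit:
{"method": "drive_tool", "body": {"rows": [[100,-4,-36,0,0,0,0],[100,-4,-36,0,0,0,0],[100,-4,-36,0,0,0,0],[100,-4,-36,0,0,0,0],[100,-4,-36,0,0,0,0]]}}

```text
time_s: 12.73
tcp_pos: [0.5087, -0.0511, 0.2077]
ee_rot: [[0.937, -0.349, -0.003], [-0.349, -0.937, -0.0], [-0.003, 0.001, -1.0]]
wrist_force: [1.8, -0.1, 0.3]
gripper_width: 0.998
gripper_force: 0.0
```

Emit:
{"method": "drive_tool", "body": {"rows": [[100,-4,-36,0,0,0,0],[100,-4,-36,0,0,0,0],[100,-4,-36,0,0,0,0],[100,-4,-36,0,0,0,0],[100,-4,-36,0,0,0,0]]}}

```text
time_s: 13.15
tcp_pos: [0.4888, -0.2308, 0.2076]
ee_rot: [[0.937, -0.35, -0.003], [-0.35, -0.937, 0.001], [-0.003, 0.0, -1.0]]
wrist_force: [0.5, 0.4, 0.8]
gripper_width: 0.998
gripper_force: 0.0
```

Emit:
{"method": "drive_tool", "body": {"rows": [[100,-4,-36,-8,0,0,0],[100,-3,-18,-8,0,0,0],[100,-2,-2,-8,0,0,0],[100,0,0,0,0,0,0],[100,0,0,0,0,0,0]]}}

```text
time_s: 13.57
tcp_pos: [0.4804, -0.2847, 0.1838]
ee_rot: [[0.937, -0.35, -0.003], [-0.35, -0.937, 0.001], [-0.003, 0.0, -1.0]]
wrist_force: [0.8, 0.7, 0.3]
gripper_width: 0.999
gripper_force: 0.0
```

Run:
```python
from h import *
s,c,W=shot();print(s["tcp_pos"])
P=near(W,(.479,-.3197),.045,.075,.088);print("ring",rect(P),P[:,2].mean(),len(P))
P=near(W,(.479,-.3197),.045,.051,.062);print("cup",rect(P),P[:,2].mean(),len(P))
P=near(W,(.479,-.3197),.1,.012,.02);print("bolster",rect(P),len(P))
```

```text
[ 0.48036045 -0.2847396   0.18379558]
ring [ 476.8 -320.1   57.1   56.7   25.9] 0.08082775595980442 3372
cup [ 486.  -319.9   68.2   53.1   87.6] 0.05691738353384316 1468
bolster [ 478.2 -319.7  133.5  110.1   19.9] 8215
```

Emit:
{"method": "drive_tool", "body": {"rows": [[100,-2,-25,0,0,0,0],[100,-1,-10,-20,0,0,0],[100,0,0,-35,0,0,0],[100,0,0,-28,0,0,0],[100,0,0,-14,0,0,0]]}}

```text
time_s: 14.03
tcp_pos: [0.4771, -0.3184, 0.0855]
ee_rot: [[0.937, -0.348, -0.004], [-0.348, -0.937, 0.002], [-0.005, -0.001, -1.0]]
wrist_force: [-0.2, -0.2, -0.4]
gripper_width: 0.997
gripper_force: 0.0
```

Emit:
{"method": "drive_tool", "body": {"rows": [[100,0,0,-5,0,0,0],[100,0,0,0,0,0,0],[100,0,0,0,0,0,0]]}}

```text
time_s: 14.28
tcp_pos: [0.4795, -0.32, 0.0845]
ee_rot: [[0.938, -0.348, 0.002], [-0.348, -0.938, -0.001], [0.002, 0.0, -1.0]]
wrist_force: [-0.7, -0.5, -0.4]
gripper_width: 1.001
gripper_force: 0.0
```

Emit:
{"method": "drive_tool", "body": {"rows": [[100,-1,0,-4,0,0,0],[80,0,0,-3,0,0,0],[0,0,0,0,0,0,0],[0,0,0,0,0,0,0],[0,0,0,0,0,0,0]]}}

```text
time_s: 14.7
tcp_pos: [0.4774, -0.3205, 0.0768]
ee_rot: [[0.937, -0.349, 0.001], [-0.349, -0.937, -0.0], [0.001, 0.0, -1.0]]
wrist_force: [-0.7, 0.1, -0.3]
gripper_width: 0.781
gripper_force: 0.0
```

Emit:
{"method": "drive_tool", "body": {"rows": [[0,0,0,0,0,0,0],[0,0,0,0,0,0,0],[0,0,0,0,0,0,0],[0,0,0,0,0,0,0],[0,0,0,0,0,0,0]]}}

```text
time_s: 15.12
tcp_pos: [0.4774, -0.3204, 0.0766]
ee_rot: [[0.937, -0.349, 0.0], [-0.349, -0.937, -0.0], [0.0, -0.0, -1.0]]
wrist_force: [0.9, 0.4, 1.5]
gripper_width: 0.631
gripper_force: 30.0
```

Emit:
{"method": "drive_tool", "body": {"rows": [[0,0,0,2,0,0,0],[0,0,0,5,0,0,0],[0,0,0,10,0,0,0],[0,0,0,20,0,0,0],[0,0,0,25,0,0,0]]}}

```text
time_s: 15.53
tcp_pos: [0.4758, -0.3198, 0.1376]
ee_rot: [[0.937, -0.35, -0.005], [-0.35, -0.937, 0.002], [-0.005, -0.0, -1.0]]
wrist_force: [0.3, -0.2, -3.0]
gripper_width: 0.632
gripper_force: 30.0
```

Emit:
{"method": "drive_tool", "body": {"rows": [[0,0,0,20,0,0,0],[0,0,0,8,0,0,0],[0,0,0,0,0,0,0],[0,0,0,0,0,0,0]]}}

```text
time_s: 15.87
tcp_pos: [0.4768, -0.32, 0.166]
ee_rot: [[0.937, -0.35, -0.0], [-0.35, -0.937, 0.001], [-0.0, -0.001, -1.0]]
wrist_force: [0.2, -0.7, -3.9]
gripper_width: 0.633
gripper_force: 30.0
```

Run:
```python
from h import *
s,c,W=shot();f=c["frame"]
c2=capture("scene");g=cv2.resize(c2["frame"][160:340,320:520],(444,400))
cv2.imwrite("pics/p3.png",cv2.resize(np.hstack([f,g]),(800,295))[:,:,::-1])
print(s["tcp_pos"],s["wrist_force"])
zt=s["tcp_pos"][2]+.0034
P=near(W,s["tcp_pos"],.05,zt-.005,zt+.006);print("ring",rect(P),P[:,2].mean(),len(P))
```

```text
[ 0.47677152 -0.32002592  0.16603522] [ 0.22605683 -0.73099254 -3.86589006]
ring [ 479.9 -316.7   67.4   57.1   43.8] 0.17033845147128576 6893
```

View pics/p3.png

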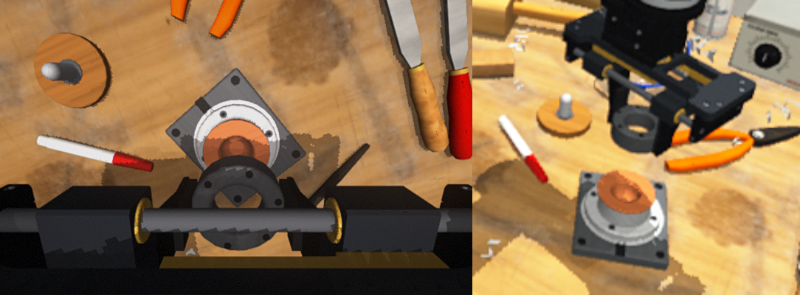

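Ring held level, cup still in the die. Moving to the post.

Emit:
{"method": "drive_tool", "body": {"rows": [[0,10,10,0,0,0,0],[0,20,20,0,0,0,0],[0,26,26,0,0,0,0],[0,26,26,0,0,0,0],[0,26,26,0,0,0,0]]}}

```text
time_s: 16.38
tcp_pos: [0.5859, -0.2107, 0.1649]
ee_rot: [[0.937, -0.35, -0.002], [-0.35, -0.937, 0.0], [-0.002, 0.0, -1.0]]
wrist_force: [0.1, -0.4, -3.4]
gripper_width: 0.63
gripper_force: 30.0
```

Emit:
{"method": "drive_tool", "body": {"rows": [[0,18,20,-10,0,0,0],[0,10,11,-20,0,0,0],[0,4,4,-20,0,0,0],[0,0,0,-10,0,0,0],[0,0,0,0,0,0,0]]}}

```text
time_s: 16.8
tcp_pos: [0.6148, -0.1764, 0.1017]
ee_rot: [[0.937, -0.349, -0.009], [-0.349, -0.937, 0.001], [-0.009, 0.002, -1.0]]
wrist_force: [-0.9, 0.3, -4.1]
gripper_width: 0.629
gripper_force: 30.0
```

Emit:
{"method": "drive_tool", "body": {"rows": [[0,0,0,0,0,0,0],[0,0,0,0,0,0,0]]}}

```text
time_s: 16.97
tcp_pos: [0.6176, -0.1781, 0.1072]
ee_rot: [[0.937, -0.35, 0.001], [-0.35, -0.937, -0.001], [0.001, 0.0, -1.0]]
wrist_force: [0.0, 0.6, -3.6]
gripper_width: 0.634
gripper_force: 30.0
```

Run:
```python
from h import *
s,c,W=shot();f=c["frame"][100:340,180:460]
print(s["tcp_pos"],s["wrist_force"])
P=near(W,(.617,-.177),.014,.04,.056);print("post",rect(P) if len(P) else 0,len(P))
P=near(W,(.617,-.177),.05,.008,.016);print("foot",rect(P) if len(P) else 0,len(P))
c2=capture("scene");g=c2["frame"][140:300,280:480]
cv2.imwrite("pics/p4.png",np.hstack([cv2.resize(f,(420,360)),cv2.resize(g,(380,360))])[:,:,::-1])
```

```text
[ 0.61762962 -0.17807183  0.10721663] [ 0.00734099  0.58561602 -3.58505236]
post 0 0
foot [ 618.2 -177.7   77.6   76.4   23.5] 5692
```

View pics/p4.png

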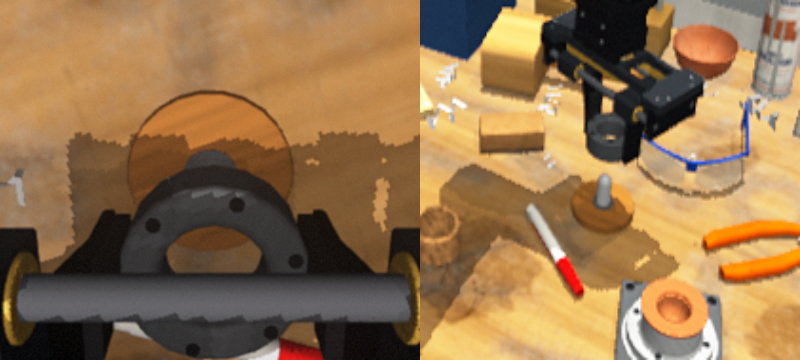

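Ring over the post, aligned with the foot. Lowering.

Emit:
{"method": "drive_tool", "body": {"rows": [[0,0,0,-15,0,0,0],[0,0,0,-20,0,0,0],[0,0,0,-15,0,0,0],[0,0,0,-10,0,0,0],[0,0,0,-6,0,0,0]]}}

```text
time_s: 17.48
tcp_pos: [0.6169, -0.1778, 0.0399]
ee_rot: [[0.937, -0.35, -0.0], [-0.35, -0.937, -0.0], [-0.0, 0.0, -1.0]]
wrist_force: [-0.2, -0.1, -3.4]
gripper_width: 0.635
gripper_force: 30.0
```

Emit:
{"method": "drive_tool", "body": {"rows": [[0,0,0,-4,0,0,0],[0,0,0,-2,0,0,0],[0,0,0,0,0,0,0],[0,0,0,0,0,0,0]]}}

```text
time_s: 17.82
tcp_pos: [0.6179, -0.1775, 0.0352]
ee_rot: [[0.937, -0.349, 0.002], [-0.349, -0.937, -0.0], [0.002, -0.0, -1.0]]
wrist_force: [0.4, -0.1, -3.2]
gripper_width: 0.629
gripper_force: 30.0
```

Emit:
{"method": "drive_tool", "body": {"rows": [[0,0,0,-1.2,0,0,0],[0,0,0,0,0,0,0],[0,0,0,0,0,0,0]]}}

```text
time_s: 18.07
tcp_pos: [0.6174, -0.1774, 0.0335]
ee_rot: [[0.937, -0.349, 0.001], [-0.349, -0.937, -0.0], [0.001, -0.0, -1.0]]
wrist_force: [0.3, 0.4, -3.3]
gripper_width: 0.635
gripper_force: 30.0
```

Emit:
{"method": "drive_tool", "body": {"rows": [[0,0,0,-0.8,0,0,0],[0,0,0,0,0,0,0],[0,0,0,0,0,0,0]]}}

```text
time_s: 18.32
tcp_pos: [0.6174, -0.1774, 0.0325]
ee_rot: [[0.937, -0.349, 0.0], [-0.349, -0.937, -0.0], [0.0, -0.0, -1.0]]
wrist_force: [0.4, 0.8, -2.2]
gripper_width: 0.628
gripper_force: 30.0
```

Emit:
{"method": "drive_tool", "body": {"rows": [[0,0,0,-0.8,0,0,0],[0,0,0,0,0,0,0],[0,0,0,0,0,0,0]]}}

```text
time_s: 18.57
tcp_pos: [0.6175, -0.1774, 0.0325]
ee_rot: [[0.937, -0.349, 0.001], [-0.349, -0.937, -0.0], [0.001, -0.0, -1.0]]
wrist_force: [-1.7, 1.4, 3.7]
gripper_width: 0.63
gripper_force: 30.0
```

Emit:
{"method": "drive_tool", "body": {"rows": [[100,0,0,0,0,0,0],[100,0,0,0,0,0,0],[100,0,0,0,0,0,0],[100,0,0,0,0,0,0],[100,0,0,5,0,0,0]]}}

```text
time_s: 18.98
tcp_pos: [0.6166, -0.1773, 0.0355]
ee_rot: [[0.937, -0.35, -0.002], [-0.35, -0.937, 0.0], [-0.002, 0.0, -1.0]]
wrist_force: [-0.2, 0.3, -1.4]
gripper_width: 0.927
gripper_force: 0.0
```

Emit:
{"method": "drive_tool", "body": {"rows": [[100,0,0,20,0,0,0],[100,0,0,35,0,0,0],[100,0,0,40,0,0,0],[100,0,0,35,0,0,0],[100,-10,-10,10,0,0,0]]}}

```text
time_s: 19.4
tcp_pos: [0.6118, -0.1873, 0.1839]
ee_rot: [[0.938, -0.346, 0.013], [-0.346, -0.938, -0.003], [0.013, -0.002, -1.0]]
wrist_force: [0.7, -0.4, 0.7]
gripper_width: 0.997
gripper_force: 0.0
```

Run:
```python
from h import *
s,c,W=shot();print(s["tcp_pos"])
P=near(W,(.617,-.177),.034,.03,.043);print("ring (.036)",rect(P),P[:,2].mean(),np.linalg.lstsq(np.c_[P[:,:2]-P[:,:2].mean(0),np.ones(len(P))],P[:,2],rcond=None)[0].round(3))
```

```text
[ 0.61175148 -0.18730067  0.18389611]
ring (.036) [ 617.  -178.2   57.1   56.6   72.1] 0.036760822720245834 [-0.001  0.001  0.037]
```

Emit:
{"method": "drive_tool", "body": {"rows": [[100,-22,-22,0,0,0,0],[100,-28,-28,0,0,0,0],[100,-28,-28,0,0,0,0],[100,-26,-26,0,0,0,0],[100,-15,-15,0,0,0,0]]}}

```text
time_s: 19.87
tcp_pos: [0.485, -0.3079, 0.1758]
ee_rot: [[0.936, -0.351, -0.002], [-0.351, -0.936, 0.001], [-0.002, -0.0, -1.0]]
wrist_force: [0.1, -0.3, -0.3]
gripper_width: 1.001
gripper_force: 0.0
```

Emit:
{"method": "drive_tool", "body": {"rows": [[100,-10,-8,0,0,0,0],[100,-4,-2,0,0,0,0],[100,0,0,0,0,0,0],[100,0,0,0,0,0,0]]}}

```text
time_s: 20.2
tcp_pos: [0.4749, -0.3159, 0.1764]
ee_rot: [[0.937, -0.349, 0.0], [-0.349, -0.937, 0.0], [0.0, -0.0, -1.0]]
wrist_force: [0.5, 0.3, 0.1]
gripper_width: 1.001
gripper_force: 0.0
```

Run:
```python
from h import *
s,c,W=shot();print(s["tcp_pos"])
P=near(W,(.479,-.3197),.045,.052,.062);print("cup",rect(P),P[:,2].mean(),len(P))
P=near(W,(.479,-.3197),.055,.024,.033);print("die",rect(P),P[:,2].mean(),len(P))
P=near(W,(.479,-.3197),.1,.012,.02);print("bolster",rect(P),len(P))
```

```text
[ 0.47493671 -0.31590828  0.17640678]
cup [ 478.8 -319.7   68.4   67.8   39. ] 0.057082815422127765 4538
die [ 478.9 -319.9   91.3   90.5   60.7] 0.029163956416295576 2854
bolster [ 478.2 -319.7  133.5  110.1   19.9] 8803
```

Emit:
{"method": "drive_tool", "body": {"rows": [[100,3,-3,-25,0,0,0],[100,1,-1,-35,0,0,0],[100,0,0,-30,0,0,0],[100,0,0,-15,0,0,0],[100,0,0,-8,0,0,0]]}}

```text
time_s: 20.67
tcp_pos: [0.4778, -0.3188, 0.0605]
ee_rot: [[0.938, -0.348, -0.005], [-0.348, -0.938, 0.002], [-0.005, -0.0, -1.0]]
wrist_force: [-0.4, 0.3, -0.1]
gripper_width: 1.002
gripper_force: 0.0
```

Emit:
{"method": "drive_tool", "body": {"rows": [[100,0,0,-5,0,0,0],[100,0,0,0,0,0,0],[100,0,0,0,0,0,0]]}}

```text
time_s: 20.92
tcp_pos: [0.4795, -0.3204, 0.0595]
ee_rot: [[0.937, -0.348, 0.002], [-0.348, -0.937, -0.001], [0.002, 0.0, -1.0]]
wrist_force: [0.3, -0.5, -0.1]
gripper_width: 1.0
gripper_force: 0.0
```

Emit:
{"method": "drive_tool", "body": {"rows": [[100,0,0,-4.5,0,0,0],[0,0,0,0,0,0,0],[0,0,0,0,0,0,0],[0,0,0,0,0,0,0],[0,0,0,0,0,0,0]]}}

```text
time_s: 21.33
tcp_pos: [0.4784, -0.3205, 0.0545]
ee_rot: [[0.937, -0.349, 0.001], [-0.349, -0.937, -0.0], [0.001, -0.0, -1.0]]
wrist_force: [0.6, 0.8, -0.2]
gripper_width: 0.781
gripper_force: 0.2
```

Emit:
{"method": "drive_tool", "body": {"rows": [[0,0,0,0,0,0,0],[0,0,0,0,0,0,0],[0,0,0,0,0,0,0]]}}

```text
time_s: 21.58
tcp_pos: [0.4785, -0.3204, 0.0544]
ee_rot: [[0.937, -0.349, 0.001], [-0.349, -0.937, -0.0], [0.001, -0.0, -1.0]]
wrist_force: [0.4, 1.9, 2.9]
gripper_width: 0.748
gripper_force: 30.0
```

Emit:
{"method": "drive_tool", "body": {"rows": [[0,0,0,2,0,0,0],[0,0,0,5,0,0,0],[0,0,0,10,0,0,0],[0,0,0,20,0,0,0],[0,0,0,20,0,0,0]]}}

```text
time_s: 22.0
tcp_pos: [0.4776, -0.3204, 0.1117]
ee_rot: [[0.937, -0.349, -0.002], [-0.349, -0.937, 0.0], [-0.002, 0.0, -1.0]]
wrist_force: [0.3, -0.6, -0.6]
gripper_width: 0.748
gripper_force: 30.0
```

Emit:
{"method": "drive_tool", "body": {"rows": [[0,0,0,20,0,0,0],[0,0,0,8,0,0,0],[0,0,0,0,0,0,0],[0,0,0,0,0,0,0]]}}

```text
time_s: 22.33
tcp_pos: [0.478, -0.3202, 0.1391]
ee_rot: [[0.937, -0.35, 0.0], [-0.35, -0.937, 0.0], [0.0, -0.0, -1.0]]
wrist_force: [-0.9, 0.7, -1.4]
gripper_width: 0.749
gripper_force: 30.0
```

Run:
```python
from h import *
s,c,W=shot();f=c["frame"]
c2=capture("scene");g=cv2.resize(c2["frame"][160:340,320:520],(444,400))
cv2.imwrite("pics/p5.png",cv2.resize(np.hstack([f,g]),(800,295))[:,:,::-1])
print(s["tcp_pos"],s["wrist_force"])
zt=s["tcp_pos"][2]
P=near(W,s["tcp_pos"],.04,zt-.004,zt+.007);print("cup",rect(P),P[:,2].mean(),len(P))
P=near(W,(.479,-.3197),.055,.024,.033);print("die",rect(P),P[:,2].mean(),len(P))
```

```text
[ 0.47801581 -0.32021471  0.13911297] [-0.86395474  0.71381355 -1.38287884]
cup [ 477.6 -321.8   68.5   72.2   18. ] 0.14180709076708586 10151
die [ 492.5 -324.3   91.    61.9   70.7] 0.029061725762065074 3945
```

View pics/p5.png

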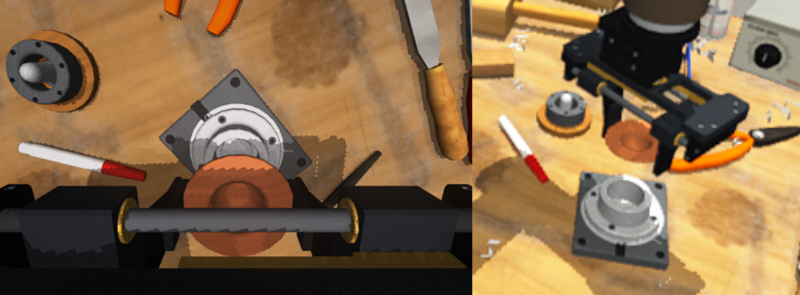

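Cup held level; ring seated on its post. Moving to the cork ring.

Emit:
{"method": "drive_tool", "body": {"rows": [[0,-1,12,0,0,0,0],[0,-1,24,0,0,0,0],[0,-2,32,0,0,0,0],[0,-2,34,0,0,0,0],[0,-3,34,0,0,0,0]]}}

```text
time_s: 22.85
tcp_pos: [0.4682, -0.1828, 0.1378]
ee_rot: [[0.937, -0.35, -0.002], [-0.35, -0.937, 0.0], [-0.002, 0.001, -1.0]]
wrist_force: [0.8, 0.4, -0.7]
gripper_width: 0.75
gripper_force: 30.0
```

Emit:
{"method": "drive_tool", "body": {"rows": [[0,-3,34,0,0,0,0],[0,-3,34,0,0,0,0],[0,-2,34,0,0,0,0],[0,-2,28,-10,0,0,0],[0,-1,16,-15,0,0,0]]}}

```text
time_s: 23.27
tcp_pos: [0.4583, -0.0356, 0.1144]
ee_rot: [[0.938, -0.347, 0.002], [-0.347, -0.938, 0.001], [0.002, -0.001, -1.0]]
wrist_force: [-0.0, 0.1, -1.5]
gripper_width: 0.75
gripper_force: 30.0
```

Emit:
{"method": "drive_tool", "body": {"rows": [[0,0,8,-15,0,0,0],[0,0,0,-10,0,0,0],[0,0,0,0,0,0,0],[0,0,0,0,0,0,0]]}}

```text
time_s: 23.6
tcp_pos: [0.4574, -0.0302, 0.0882]
ee_rot: [[0.937, -0.349, -0.003], [-0.349, -0.937, -0.001], [-0.002, 0.002, -1.0]]
wrist_force: [-0.3, -0.2, -0.2]
gripper_width: 0.753
gripper_force: 30.0
```

Run:
```python
from h import *
s,c,W=shot();print(s["tcp_pos"],s["ee_rot"][:,2])
P=near(W,(.458,-.030),.034,.030,.038);print("cork",rect(P) if len(P) else 0,len(P))
c2=capture("scene");W=world(c2)
z=s["tcp_pos"][2];P=near(W,(.458,-.03),.045,z-.004,z+.005);print("scene cup",rect(P),len(P))
```

```text
[ 0.45736613 -0.03021057  0.08821458] [-2.75505423e-03 -8.57441664e-04 -9.99995837e-01]
cork [474.9 -35.6  55.1  21.2  71.8] 1072
scene cup [441.6 -26.8  87.8  41.9  76.9] 239
```

Emit:
{"method": "drive_tool", "body": {"rows": [[0,0.5,0,-12,0,0,0],[0,0,0,-12,0,0,0],[0,0,0,-8,0,0,0],[0,0,0,-6,0,0,0],[0,0,0,-4,0,0,0]]}}

```text
time_s: 24.12
tcp_pos: [0.4588, -0.0306, 0.0468]
ee_rot: [[0.937, -0.35, -0.0], [-0.35, -0.937, -0.0], [-0.0, 0.0, -1.0]]
wrist_force: [0.2, 0.5, -0.2]
gripper_width: 0.751
gripper_force: 30.0
```

Emit:
{"method": "drive_tool", "body": {"rows": [[0,0,0,-4,0,0,0],[0,0,0,-2,0,0,0],[0,0,0,0,0,0,0],[0,0,0,0,0,0,0]]}}

```text
time_s: 24.45
tcp_pos: [0.459, -0.0303, 0.0412]
ee_rot: [[0.937, -0.349, 0.0], [-0.349, -0.937, 0.0], [0.0, -0.0, -1.0]]
wrist_force: [0.7, -0.6, -1.5]
gripper_width: 0.753
gripper_force: 30.0
```

Emit:
{"method": "drive_tool", "body": {"rows": [[0,0,0,-2,0,0,0],[0,0,0,-1.5,0,0,0],[0,0,0,0,0,0,0],[0,0,0,0,0,0,0]]}}

```text
time_s: 24.78
tcp_pos: [0.4587, -0.0304, 0.0376]
ee_rot: [[0.937, -0.349, -0.0], [-0.349, -0.937, -0.0], [-0.0, 0.0, -1.0]]
wrist_force: [0.9, 0.4, -0.2]
gripper_width: 0.75
gripper_force: 30.0
```

Emit:
{"method": "drive_tool", "body": {"rows": [[0,0,0,-1,0,0,0],[0,0,0,0,0,0,0],[0,0,0,0,0,0,0]]}}

```text
time_s: 25.03
tcp_pos: [0.4587, -0.0304, 0.0365]
ee_rot: [[0.937, -0.349, -0.0], [-0.349, -0.937, -0.0], [-0.0, 0.0, -1.0]]
wrist_force: [-0.3, -0.2, -1.2]
gripper_width: 0.752
gripper_force: 30.0
```

Emit:
{"method": "drive_tool", "body": {"rows": [[0,0,0,-0.8,0,0,0],[0,0,0,0,0,0,0],[0,0,0,0,0,0,0]]}}

```text
time_s: 25.28
tcp_pos: [0.4589, -0.0303, 0.0363]
ee_rot: [[0.937, -0.349, 0.0], [-0.349, -0.937, -0.0], [0.0, -0.0, -1.0]]
wrist_force: [-0.9, 0.2, 4.2]
gripper_width: 0.747
gripper_force: 30.0
```

Emit:
{"method": "drive_tool", "body": {"rows": [[100,0,0,0,0,0,0],[100,0,0,0,0,0,0],[100,0,0,0,0,0,0],[100,0,0,0,0,0,0],[100,0,0,5,0,0,0]]}}

```text
time_s: 25.7
tcp_pos: [0.4581, -0.0305, 0.0401]
ee_rot: [[0.937, -0.35, -0.002], [-0.35, -0.937, -0.001], [-0.002, 0.001, -1.0]]
wrist_force: [0.3, 1.0, -0.2]
gripper_width: 0.98
gripper_force: 0.0
```

Emit:
{"method": "drive_tool", "body": {"rows": [[100,0,0,20,0,0,0],[100,0,0,35,0,0,0],[100,0,0,35,0,0,0],[100,0,0,25,0,0,0],[100,0,-10,10,0,0,0]]}}

```text
time_s: 26.12
tcp_pos: [0.4611, -0.0395, 0.1703]
ee_rot: [[0.938, -0.347, 0.008], [-0.347, -0.938, 0.001], [0.007, -0.004, -1.0]]
wrist_force: [-0.1, 0.8, -0.9]
gripper_width: 1.001
gripper_force: 0.0
```

Run:
```python
from h import *
s,c,W=shot();print(s["tcp_pos"])
P=near(W,(.458,-.030),.04,.032,.046);print("cup (.038)",rect(P),P[:,2].mean(),np.linalg.lstsq(np.c_[P[:,:2]-P[:,:2].mean(0),np.ones(len(P))],P[:,2],rcond=None)[0].round(3))
```

```text
[ 0.46106311 -0.03946644  0.17028354]
cup (.038) [458.3 -30.8  67.8  68.4  18.4] 0.03880534113785206 [ 0.005 -0.003  0.039]
```

Emit:
{"method": "drive_tool", "body": {"rows": [[100,2,-22,0,0,0,0],[100,2,-34,0,0,0,0],[100,3,-36,0,0,0,0],[100,3,-36,0,0,0,0],[100,3,-36,0,0,0,0]]}}

```text
time_s: 26.58
tcp_pos: [0.4712, -0.2057, 0.1651]
ee_rot: [[0.937, -0.349, -0.001], [-0.349, -0.937, 0.0], [-0.001, 0.0, -1.0]]
wrist_force: [0.9, 0.2, 0.7]
gripper_width: 1.004
gripper_force: 0.0
```

Emit:
{"method": "drive_tool", "body": {"rows": [[100,3,-36,0,0,0,0],[100,2,-34,0,0,0,0],[100,2,-26,0,0,0,0],[100,0,-12,0,0,0,0],[100,0,-6,0,0,0,0]]}}

```text
time_s: 27.0
tcp_pos: [0.4781, -0.3197, 0.1645]
ee_rot: [[0.936, -0.352, -0.002], [-0.352, -0.936, 0.001], [-0.002, -0.0, -1.0]]
wrist_force: [0.6, 0.2, 0.3]
gripper_width: 1.003
gripper_force: 0.0
```

Emit:
{"method": "drive_tool", "body": {"rows": [[100,0,0,0,0,0,0],[100,0,0,0,0,0,0]]}}

```text
time_s: 27.17
tcp_pos: [0.4784, -0.3175, 0.1653]
ee_rot: [[0.937, -0.349, -0.001], [-0.349, -0.937, 0.001], [-0.001, -0.0, -1.0]]
wrist_force: [0.4, -0.2, -1.4]
gripper_width: 1.0
gripper_force: 0.0
```

Run:
```python
from h import *
s,c,W=shot();print(s["tcp_pos"])
P=near(W,(.479,-.3197),.04,.048,.06);print("hub (.052)",rect(P),P[:,2].mean(),len(P))
P=near(W,(.479,-.3197),.055,.024,.033);print("die",rect(P),P[:,2].mean(),len(P))
```

```text
[ 0.47839745 -0.31746803  0.16530509]
hub (.052) [ 478.8 -319.6   60.9   61.1   20.8] 0.05297239176731858 2577
die [ 478.8 -319.6   90.9   91.    77.9] 0.02901438432218517 4470
```

Emit:
{"method": "drive_tool", "body": {"rows": [[100,0,-2,-25,0,0,0],[100,0,0,-35,0,0,0],[100,0,0,-30,0,0,0],[100,0,0,-12,0,0,0],[100,0,0,-6,0,0,0]]}}

```text
time_s: 27.63
tcp_pos: [0.4774, -0.3183, 0.0554]
ee_rot: [[0.938, -0.348, -0.005], [-0.348, -0.938, 0.002], [-0.005, -0.0, -1.0]]
wrist_force: [0.5, -0.1, -0.5]
gripper_width: 1.002
gripper_force: 0.0
```

Emit:
{"method": "drive_tool", "body": {"rows": [[100,0,0,-3,0,0,0],[100,0,0,0,0,0,0],[100,0,0,0,0,0,0]]}}

```text
time_s: 27.88
tcp_pos: [0.4798, -0.3203, 0.0561]
ee_rot: [[0.937, -0.348, 0.002], [-0.348, -0.937, -0.001], [0.003, 0.0, -1.0]]
wrist_force: [0.0, -1.0, 0.1]
gripper_width: 0.996
gripper_force: 0.0
```

Emit:
{"method": "drive_tool", "body": {"rows": [[100,0,0,-4,0,0,0],[90,0,0,-2,0,0,0],[0,0,0,0,0,0,0],[0,0,0,0,0,0,0],[0,0,0,0,0,0,0]]}}

```text
time_s: 28.3
tcp_pos: [0.4788, -0.3205, 0.049]
ee_rot: [[0.937, -0.349, 0.0], [-0.349, -0.937, -0.0], [0.0, 0.0, -1.0]]
wrist_force: [0.2, -0.6, -0.5]
gripper_width: 0.779
gripper_force: 0.0
```

Emit:
{"method": "drive_tool", "body": {"rows": [[0,0,0,0,0,0,0],[0,0,0,0,0,0,0],[0,0,0,0,0,0,0],[0,0,0,0,0,0,0],[0,0,0,0,0,0,0]]}}

```text
time_s: 28.72
tcp_pos: [0.4789, -0.3202, 0.0489]
ee_rot: [[0.937, -0.349, 0.0], [-0.349, -0.937, 0.0], [0.0, -0.0, -1.0]]
wrist_force: [-0.4, 3.3, 2.0]
gripper_width: 0.68
gripper_force: 30.0
```

Emit:
{"method": "drive_tool", "body": {"rows": [[0,0,0,2,0,0,0],[0,0,0,5,0,0,0],[0,0,0,10,0,0,0],[0,0,0,20,0,0,0],[0,0,0,25,0,0,0]]}}

```text
time_s: 29.13
tcp_pos: [0.4768, -0.3198, 0.1094]
ee_rot: [[0.937, -0.35, -0.006], [-0.35, -0.937, 0.002], [-0.006, -0.0, -1.0]]
wrist_force: [0.6, 0.2, -6.5]
gripper_width: 0.682
gripper_force: 29.9
```

Emit:
{"method": "drive_tool", "body": {"rows": [[0,0,0,25,0,0,0],[0,0,0,15,0,0,0],[0,0,0,5,0,0,0],[0,0,0,0,0,0,0],[0,0,0,0,0,0,0]]}}

```text
time_s: 29.55
tcp_pos: [0.4777, -0.3199, 0.1547]
ee_rot: [[0.937, -0.35, -0.002], [-0.35, -0.937, 0.001], [-0.002, -0.001, -1.0]]
wrist_force: [-0.5, 0.6, -7.3]
gripper_width: 0.688
gripper_force: 29.9
```

Run:
```python
from h import *
s,c,W=shot();f=c["frame"]
c2=capture("scene");g=cv2.resize(c2["frame"][160:340,320:520],(444,400))
cv2.imwrite("pics/p6.png",cv2.resize(np.hstack([f,g]),(800,295))[:,:,::-1])
print(s["tcp_pos"],s["wrist_force"])
zt=s["tcp_pos"][2]
P=near(W,s["tcp_pos"],.06,zt-.03,zt-.014);print("die flange",rect(P),P[:,2].mean()-zt,len(P))
```

```text
[ 0.47771556 -0.31990376  0.1547477 ] [-0.48335488  0.62603493 -7.28458018]
die flange [ 481.7 -321.6   91.2   81.5   69.9] -0.020024394707224724 7346
```

View pics/p6.png

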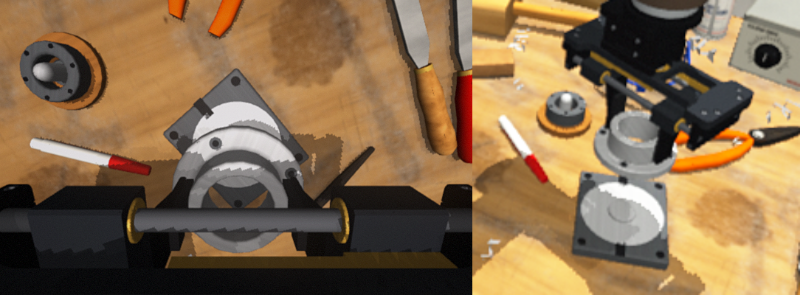

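Die held level; the bolster spigot is bare. Carrying the die to the board.

Emit:
{"method": "drive_tool", "body": {"rows": [[0,4,12,10,0,0,0],[0,7,22,10,0,0,0],[0,9,30,10,0,0,0],[0,10,34,0,0,0,0],[0,11,34,0,0,0,0]]}}

```text
time_s: 30.07
tcp_pos: [0.52, -0.1868, 0.186]
ee_rot: [[0.937, -0.35, 0.0], [-0.35, -0.937, 0.0], [0.0, -0.0, -1.0]]
wrist_force: [0.7, 0.2, -7.6]
gripper_width: 0.686
gripper_force: 29.9
```

Emit:
{"method": "drive_tool", "body": {"rows": [[0,11,34,0,0,0,0],[0,11,34,0,0,0,0],[0,11,34,0,0,0,0],[0,11,34,0,0,0,0],[0,11,34,0,0,0,0]]}}

```text
time_s: 30.48
tcp_pos: [0.5745, -0.0161, 0.1852]
ee_rot: [[0.937, -0.349, -0.002], [-0.349, -0.937, -0.0], [-0.001, 0.001, -1.0]]
wrist_force: [0.4, -0.9, -6.2]
gripper_width: 0.683
gripper_force: 29.9
```

Emit:
{"method": "drive_tool", "body": {"rows": [[0,11,34,0,0,0,0],[0,11,34,0,0,0,0],[0,10,34,0,0,0,0],[0,10,34,0,0,0,0],[0,8,30,0,0,0,0]]}}

```text
time_s: 30.9
tcp_pos: [0.6246, 0.1504, 0.1847]
ee_rot: [[0.937, -0.348, -0.002], [-0.348, -0.937, -0.0], [-0.001, 0.001, -1.0]]
wrist_force: [-0.0, -1.2, -6.6]
gripper_width: 0.679
gripper_force: 29.9
```

Emit:
{"method": "drive_tool", "body": {"rows": [[0,7,22,0,0,0,0],[0,4,12,-15,0,0,0],[0,2,8,-25,0,0,0],[0,0,0,-25,0,0,0],[0,0,0,-15,0,0,0]]}}

```text
time_s: 31.32
tcp_pos: [0.6349, 0.1894, 0.1005]
ee_rot: [[0.937, -0.349, -0.008], [-0.349, -0.937, -0.003], [-0.006, 0.005, -1.0]]
wrist_force: [-0.5, -1.1, -7.6]
gripper_width: 0.683
gripper_force: 29.9
```

Emit:
{"method": "drive_tool", "body": {"rows": [[0,0,0,0,0,0,0],[0,0,0,0,0,0,0],[0,0,0,0,0,0,0]]}}

```text
time_s: 31.57
tcp_pos: [0.6386, 0.1897, 0.1065]
ee_rot: [[0.937, -0.349, 0.002], [-0.349, -0.937, 0.0], [0.002, -0.001, -1.0]]
wrist_force: [0.3, -0.2, -5.9]
gripper_width: 0.686
gripper_force: 29.9
```

Run:
```python
from h import *
s,c,W=shot();print(s["tcp_pos"],s["ee_rot"][:,2])
f=c["frame"]
P=near(W,(.637,.19),.085,.011,.018);print("board",rect(P),len(P))
P=near(W,(.637,.19),.02,.022,.03);print("boss",rect(P) if len(P) else 0,len(P))
c2=capture("scene");g=cv2.resize(c2["frame"][100:260,180:380],(500,400))
cv2.imwrite("pics/p7.png",cv2.resize(np.hstack([f,g]),(800,281))[:,:,::-1])
```

```text
[0.63858764 0.18965227 0.10653317] [ 1.78408530e-03  1.03778783e-04 -9.99998403e-01]
board [650.5 180.6 120.5 136.9  49. ] 10068
boss [625.6 194.5  17.1   5.3  76.5] 109
```

View pics/p7.png

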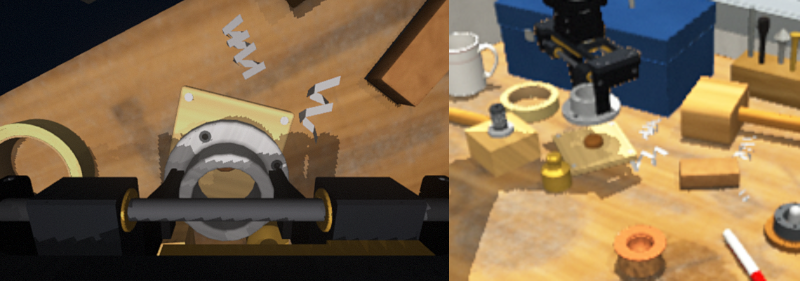

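Die centred over the board and boss, clear of the brass weight, punch and toolbox. Lowering.

Emit:
{"method": "drive_tool", "body": {"rows": [[0,-1,0,-12,0,0,0],[0,0,0,-14,0,0,0],[0,0,0,-10,0,0,0],[0,0,0,-8,0,0,0],[0,0,0,-5,0,0,0]]}}

```text
time_s: 32.08
tcp_pos: [0.6367, 0.1895, 0.0563]
ee_rot: [[0.937, -0.349, -0.0], [-0.349, -0.937, -0.0], [-0.0, 0.0, -1.0]]
wrist_force: [-0.6, 0.4, -7.9]
gripper_width: 0.683
gripper_force: 29.9
```

Emit:
{"method": "drive_tool", "body": {"rows": [[0,0,0,-4,0,0,0],[0,0,0,-2,0,0,0],[0,0,0,0,0,0,0],[0,0,0,0,0,0,0]]}}

```text
time_s: 32.42
tcp_pos: [0.6371, 0.1898, 0.0512]
ee_rot: [[0.937, -0.349, 0.001], [-0.349, -0.937, 0.0], [0.001, -0.001, -1.0]]
wrist_force: [-0.4, 0.2, -5.5]
gripper_width: 0.688
gripper_force: 29.9
```

Emit:
{"method": "drive_tool", "body": {"rows": [[0,0,0,-2,0,0,0],[0,0,0,-1.3,0,0,0],[0,0,0,0,0,0,0],[0,0,0,0,0,0,0]]}}

```text
time_s: 32.75
tcp_pos: [0.6367, 0.1896, 0.0474]
ee_rot: [[0.937, -0.349, -0.0], [-0.349, -0.937, -0.0], [-0.0, 0.0, -1.0]]
wrist_force: [0.5, 1.1, -6.9]
gripper_width: 0.685
gripper_force: 29.9
```

Emit:
{"method": "drive_tool", "body": {"rows": [[0,0,0,-1,0,0,0],[0,0,0,0,0,0,0],[0,0,0,0,0,0,0]]}}

```text
time_s: 33.0
tcp_pos: [0.637, 0.1897, 0.047]
ee_rot: [[0.937, -0.349, 0.001], [-0.349, -0.937, 0.0], [0.001, -0.0, -1.0]]
wrist_force: [-1.0, -0.2, -4.3]
gripper_width: 0.687
gripper_force: 29.9
```

Emit:
{"method": "drive_tool", "body": {"rows": [[0,0,0,-0.7,0,0,0],[0,0,0,0,0,0,0],[0,0,0,0,0,0,0]]}}

```text
time_s: 33.25
tcp_pos: [0.637, 0.1897, 0.0469]
ee_rot: [[0.937, -0.349, 0.001], [-0.349, -0.937, 0.0], [0.001, -0.0, -1.0]]
wrist_force: [-2.1, -1.0, 2.8]
gripper_width: 0.686
gripper_force: 30.0
```

Seated. Release, rise and check everything.

Emit:
{"method": "drive_tool", "body": {"rows": [[100,0,0,0,0,0,0],[100,0,0,0,0,0,0],[100,0,0,0,0,0,0],[100,0,0,0,0,0,0],[100,0,0,4,0,0,0]]}}

```text
time_s: 33.67
tcp_pos: [0.6366, 0.1895, 0.0491]
ee_rot: [[0.937, -0.349, -0.001], [-0.349, -0.937, -0.0], [-0.001, 0.001, -1.0]]
wrist_force: [-0.5, -0.5, -0.4]
gripper_width: 0.958
gripper_force: 0.0
```

Emit:
{"method": "drive_tool", "body": {"rows": [[100,0,0,15,0,0,0],[100,0,0,30,0,0,0],[100,0,0,38,0,0,0],[100,0,0,38,0,0,0],[100,-10,0,38,0,0,0]]}}

```text
time_s: 34.08
tcp_pos: [0.6278, 0.1895, 0.2105]
ee_rot: [[0.937, -0.35, 0.001], [-0.35, -0.937, -0.0], [0.001, -0.0, -1.0]]
wrist_force: [1.3, 0.5, 0.8]
gripper_width: 1.0
gripper_force: 0.0
```

Emit:
{"method": "drive_tool", "body": {"rows": [[100,-20,-10,38,0,0,0],[100,-30,-20,30,0,0,0],[100,-15,-10,10,0,0,0],[100,0,0,0,0,0,0],[100,0,0,0,0,0,0]]}}

```text
time_s: 34.5
tcp_pos: [0.5661, 0.1522, 0.2832]
ee_rot: [[0.937, -0.349, 0.003], [-0.349, -0.937, 0.002], [0.002, -0.003, -1.0]]
wrist_force: [0.1, 0.9, -0.6]
gripper_width: 1.0
gripper_force: 0.0
```

Run:
```python
from h import *
s,c,W=shot();print(s["tcp_pos"],s["time_s"])
def chk(n,xy,r,z):
    P=near(W,xy,r,z-.005,z+.006)
    print(n,z,rect(P) if len(P) else 0,len(P),P[:,2].mean() if len(P) else 0,np.linalg.lstsq(np.c_[P[:,:2]-P[:,:2].mean(0),np.ones(len(P))],P[:,2],rcond=None)[0].round(3) if len(P) else 0)
chk("hub",(.637,.19),.04,.050);chk("flange",(.637,.19),.055,.026);chk("punch",(.5495,.305),.02,.094);chk("cup",(.458,-.03),.04,.038);chk("ring",(.617,-.177),.034,.036)
c2=capture("scene");g=cv2.resize(c2["frame"][130:310,160:460],(800,480))
cv2.imwrite("pics/p8.png",g[:,:,::-1])
```

```text
[0.56606681 0.15223324 0.28319242] 34.5
hub 0.05 [636.7 188.9  60.9  60.6  69.7] 1427 0.05095334198813979 [ 0.001 -0.002  0.051]
flange 0.026 [636.7 188.8  90.6  90.5  68.7] 3311 0.02700191940234529 [0.001 0.001 0.027]
punch 0.094 [549.2 303.8  23.   23.4  14.7] 432 0.09441528272080886 [-0.024  0.097  0.094]
cup 0.038 [458.6 -30.9  68.3  67.3  28.2] 2159 0.03872729041645242 [0.005 0.003 0.039]
ring 0.036 [ 609.8 -173.4   55.6   42.2   70.1] 1658 0.03656712313803343 [-0.012 -0.006  0.037]
```

View pics/p8.png

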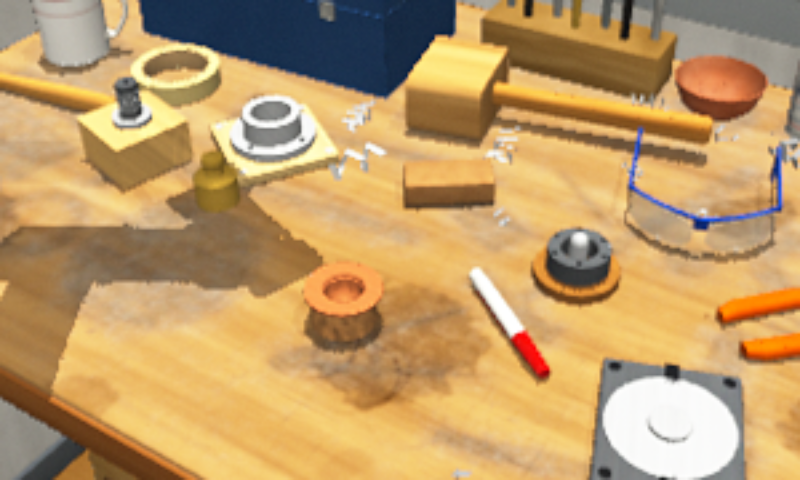

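All four parts are seated level: punch at (128,110), die (272,125), cup (343,300) and ring (578,258). Handing in.

```bash
python3 -c "
from station import *
print(finish_job())"
```

```text
the job is handed in; nothing more can be done
None
```

The job is handed in: the punch, ring, cup and die came off in that order, each is seated on its own rest, and depth checks put every top face within about 1 mm of its seated height, at 34.5 s on the robot's clock.

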